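# Slide the vial shuttle home into its catch

### The job

Two identical sample loaders stand on the bench; the shuttle of one carries two vials, the nest of the other shuttle is empty. Push the shuttle with the vials along its track towards the reading panel until it is fully home and its spring catch has clicked in, then let go. Leave the empty shuttle where it is.

Things in the scene. Friction and masses are not known exactly. Their poses are not given: they have to be found in the camera images.
- shuttle_full (a joint): Travel (m) of the shuttle with two vials (24 mm wide, tops 73 mm over the bench): starts 0 to 0.020, 0.070 is home at the end stop. Friction about 1 N. Near the end its pin must pass two spring rollers: the push rises to about 5 N (12 in brisk motion) from 0.056 to 0.063; past 0.065 they draw it home and hold it, short of that it is not caught.
- shuttle_full_tab (a point): Top centre of its push tab, 60 mm over the bench, moving with it: a white upright plate at the near end, 10 mm thick (x), 26 wide (y), free from 19 to 60 mm up, with two low ribs on the vial side (to 34 mm up). Behind it all is free above 25 mm (rail tops); nest 68 mm and vials 73 mm ahead. Site x points along the track towards home, z up.
- shuttle_bare (a joint): Travel (m) of the other shuttle, same shape but its two-hole nest is empty: starts 0 to 0.020 and must stay. Each shuttle is a white sledge 117 x 68 mm on a fixed aluminium base 230 x 90 mm that has an upright grey reading panel (66 mm high) at the home end.
- shuttle_bare_tab (a point): Top centre of the push tab of the empty shuttle, same shape, height and axes as the other tab.

How it is judged:
By the outcome, as a careful person would: the job done as asked, in the order asked, and still so for the second after the job is handed in, with the robot touching nothing.
It also fails if it takes over 32 s, if anything falls off the work surface, if the arm or the gripper's body presses on something with over 40 N, if the wrist force passes 120 N, or if a joint passes its speed limit or range.

### The arm

A 6-joint arm with a two-finger parallel gripper is mounted at the origin on a cart in front of the work surface, level with it; the furniture and walls round the work are solid. World frame = base frame: x ahead of the robot, y to its left, z up, the work surface at z = 0. Lengths are in m, angles in rad, forces in N, time in s.
With the tool pointing down it reaches from about 0.375 to 0.925 m from the base axis. Payload 5.7 kg.
Tool frame: the origin (TCP) lies at the very end of the fingers, on their centre line; the grasp point (between the pads) lies 19 mm behind it; x points along the fingers, z is the direction in which the jaws open and shut, and the axes are right-handed (so a half turn about x gives the same grasp; the last joint's range is limited). The gripper opens to 85 mm and grips with 20 to 120 N. Pads are 22 mm wide; open, the fingers measure 114 mm over their backs; the gripper's body (76 mm by 85 mm) begins 54 mm behind the grasp point. The pads swing forward as they close: fully open they stand 13 mm farther back than shut.
Start: joints at [0.991, 0.359, 1.51, -0, 1.272, -0.115], TCP at [0.269, 0.536, 0.231] pointing down, gripper open.
Joint ranges: [-2.97, 2.97], [-1.01, 2.36], [0.21, 2.38], [-0.96, 4.11], [0.2, 2.71], [-2.98, 2.98]. Speed limits (rad/s): [2.39, 2.39, 3.14, 3.14, 3.14, 3.14].

### API

Orientations are given as a unit quaternion [w, x, y, z].
In Python, from station import status, vision, workorder gives the robot as it stands.
- The arm moves only by the tool move_arm, never from a script. Its argument "steps" is a list of rows, each an object with "linear": the shift along the tool's x, y, z in units of 40 mm (1.0 is 40 mm), a list of three; "rot": the turn, a rotation vector about the tool's x, y, z in rad, a list of three; "hand": the opening, from 0 (shut) to 1 (fully open). In form: [{"linear": [x, y, z], "rot": [rx, ry, rz], "hand": hand}, ...]. A call has 1 to 5 rows; each row shifts and turns the commanded pose from where the row before left it, along the tool's axes as they then stand; what a row does not reach is not made up. A row lasts 1/10 s, in which the tool goes at most 50 mm and 8.59 degrees, less where a joint would pass 70% of its speed; a pose out of reach is approached as far as the arm can. A call is refused whole if a number of a shift passes 1 or a number of a turn 0.15, either way. A call with a gripper value outside its range is refused whole. The fingers move at their own pace and stop on an object; "newtons" is the grip in N (left out, the last holds). Time passes only in rows, so rows that do not move let the fingers close. It gives the time, the measured TCP pose, the force and the opening at its end, in the units of the state.
- status.sense(): the state, without advancing time (a new reading comes with each control period).
- vision.capture(name): name is "scene" or "top" or "wrist"; returns a dict with "color" (420x560x3 uint8, red, green, blue), "depth" (420x560 float32, m along the optical axis (not along the pixel's ray), 0 where there is no reading), "fx", "fy", "cx", "cy" (pixels), "distortion" ([k1, k2, p1, p2, k3] as OpenCV has them; the pictures are not rectified), "camera_from_world" (4x4, takes a point from world to camera coordinates). Camera axes: x right, y down, z forward; pixel columns grow to the right and rows downward; lengths in m; the calibration is good to about 2 mm. A picture is of the moment at which its call begins.
- workorder.finish_job(): hands the job in, once; it reports no verdict.
The state is a dict: "clock": time; "joint_pos": joint angles; "joint_vel": joint speeds; "tau": joint torques, N m; "ee_pos": TCP position; "tool_rot": TCP orientation; "ft_force": force on the tool from outside, world axes, zero at the start; "ft_torque": the same for the moment, N m; "finger_gap": finger opening in m.
Only numpy, scipy, OpenCV 4.12 (cv2) and the standard library are available. Lean on these libraries where they do the work, as an engineer would, in place of code of your own. Each camera call takes 0.05 s, during which the arm holds its last target.

## Working session

There is one attempt and no reset: what is moved stays moved. The work goes in short steps, Python scripts to look and compute and a tool call to move; the robot and the scene stay as the last step left them, time stands still between calls to the robot, and variables do not carry over. Pictures are saved under pics/ and viewed, and the job is handed in when it is done.

Besides the shell and the picture viewer there is one more tool, called as name(argument=value, ...) on one line, values as JSON. move_arm: Moves the arm, as the interface text tells. Its arguments: {"type":"object","properties":{"steps":{"type":"array"},"newtons":{"type":"number"}},"required":["steps"]}

```bash
mkdir -p pics; python3 - <<'E'
from station import status, vision
import cv2,pickle
for n in ["scene","top"]:
    c=vision.capture(n); pickle.dump(c,open(f"{n}.pkl","wb"))
    cv2.imwrite(f"pics/{n}0.png",cv2.cvtColor(c["color"],cv2.COLOR_RGB2BGR))
    print(n,c["fx"],c["distortion"],c["camera_from_world"])
print(status.sense())
E
```

```text
scene 427.1350601979472 [-0.03539906  0.          0.          0.          0.        ] [[ 0.68496162 -0.72816297 -0.02462267 -0.26785344]
 [-0.37639202 -0.32472022 -0.86768994  0.28607408]
 [ 0.6238242   0.60360208 -0.49649561  0.46826707]
 [ 0.          0.          0.          1.        ]]
top 379.61998096891847 [-0.08495639  0.          0.          0.          0.        ] [[ 0.00445404 -0.99997956  0.00458782  0.11851802]
 [-0.99473772 -0.0049002  -0.10233699  0.53925315]
 [ 0.10235737 -0.00410786 -0.99473921  0.86215367]
 [ 0.          0.          0.          1.        ]]
{'clock': 0.1, 'joint_pos': array([ 9.90867321e-01,  3.59467809e-01,  1.51133837e+00,  1.85915547e-05,
        1.27249656e+00, -1.15087474e-01]), 'joint_vel': array([ 0.00099938,  0.00019961, -0.00486557, -0.00118091, -0.00036389,
        0.00068684]), 'tau': array([-5.40825276e-04, -5.28652954e+01, -2.79347903e+01, -5.04345621e-05,
        4.92155756e-03,  8.54458904e-06]), 'ee_pos': array([0.26862157, 0.53581747, 0.23051151]), 'tool_rot': array([ 0.60117334, -0.37163779,  0.60227379,  0.37113643]), 'ft_force': array([-0.7637357 , -0.46734153,  0.16155509]), 'ft_torque': array([-0.02453791, -0.05071501, -0.02162428]), 'finger_gap': 0.08544094027784772}
```

View pics/scene0.png

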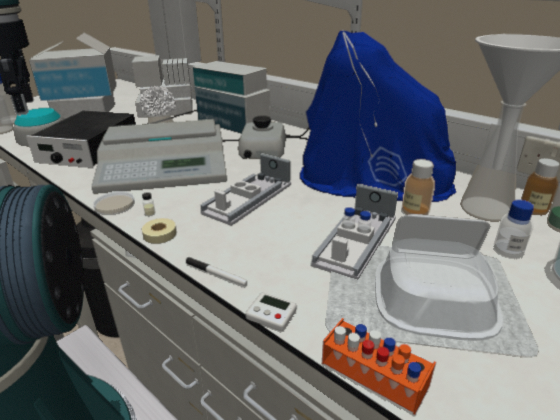

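View pics/top0.png

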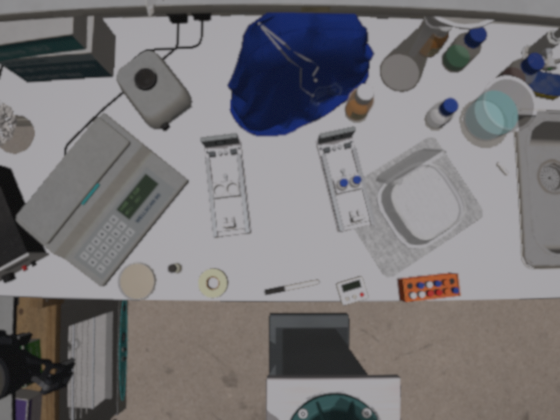

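The loader with the blue-capped vials is on the right: top view tab about (357,215), panel about (337,135). The empty one is on the left, with its tab about (229,222). I'll zoom in and deproject.

```bash
cat > h.py <<'E'
import numpy as np,cv2
def K(c): return np.array([[c["fx"],0,c["cx"]],[0,c["fy"],c["cy"]],[0,0,1.]])
def cloud(c):
    h,w=c["depth"].shape
    u,v=np.meshgrid(np.arange(w),np.arange(h))
    p=cv2.undistortPoints(np.stack([u,v],-1).reshape(-1,1,2).astype(float),K(c),np.array(c["distortion"])).reshape(h,w,2)
    d=c["depth"][...,None]
    P=np.concatenate([p*d,d],-1)
    T=np.linalg.inv(c["camera_from_world"])
    return P@T[:3,:3].T+T[:3,3]
def proj(c,pts):
    T=c["camera_from_world"]
    r,_=cv2.Rodrigues(T[:3,:3]); 
    return cv2.projectPoints(np.array(pts,float),r,T[:3,3],K(c),np.array(c["distortion"]))[0][:,0]
E
python3 - <<'E'
import pickle,cv2,numpy as np
from h import *
c=pickle.load(open("top.pkl","rb"));W=cloud(c)
im=cv2.cvtColor(c["color"],cv2.COLOR_RGB2BGR)
cv2.imwrite("pics/topz.png",cv2.resize(im[115:245,300:400],None,fx=6,fy=6,interpolation=cv2.INTER_CUBIC)[:,:600][:600+180:1][:780] if 0 else cv2.resize(im[120:240,300:400],None,fx=5,fy=5,interpolation=cv2.INTER_CUBIC))
s=pickle.load(open("scene.pkl","rb"));Ws=cloud(s)
im=cv2.cvtColor(s["color"],cv2.COLOR_RGB2BGR)
cv2.imwrite("pics/scz.png",cv2.resize(im[180:280,305:405],None,fx=6,fy=6,interpolation=cv2.INTER_CUBIC))
np.set_printoptions(precision=3,suppress=True,linewidth=200)
print("z map top (mm)"); print((W[200:232:1,344:372,2]*1000).astype(int))
for r,cc in [(135,325),(131,352),(220,335),(232,337),(227,368)]: print(r,cc,W[r,cc])
E
```

```text
z map top (mm)
[[ 18  18  16  17  19  22  18  18  18  19  19  20  19  19  17  20  20  19  18  20  18  24  24  24  24  24   2   1]
 [ 20  20  20  19  18  17  19  18  19  19  18  21  18  18  19  19  18  20  19  20  19  24  26  26  26  27   5   1]
 [ 22  16  18  17  19  20  19  17  17  20  19  20  17  18  20  21  17  16  18  18  19   9  27  27  27  26   4   2]
 [ 17  20  18  20  18  17  19  21  21  22  19  20  16  19  20  20  19  21  18  17  20  17  27  26  27  24   2   4]
 [ 21  22  20  19  17  21  18  20  22  22  21  21  21  18  19  18  19  17  19  19  16  16  25  24  24  23  25   2]
 [ 19  20  19  19  21  16  19  19  19  19  17  17  19  18  18  22  18  20  22  19  17  19  24  27  24  25  23   7]
 [ 20  18  20  17  18  22  19  18  21  19  19  20  20  17  21 912  18  17  19  19  20  17   7  25  26  26  26   4]
 [ 21  19  23  17  17  20  22  18  19  18  20  17  22  19  20  23  20  22  19  19  21  20  19  25  27  23  26   4]
 [ 19  20  17  20  17  18  18  18  18  19  16  18  19  20  21  20  22  20  23  19  22  20  19  27  23  25  26  23]
 [ 19  20  20  20  17  18  17  21  19  20  19  19 
[... 2047 characters left out ...]
 8   8  11  11   9  12  10  10   5   1   4   4   1   5   1   4   2   0   4   0   4   4]
 [  9   9   9  13   9  10  11   9  11   8   2   6   4   3   4   2   0   3   3   2   4   5   1   1   2   5   3   4]
 [ 10  10  11   8   7   8  -1   0   1   2   6   3   3   5   3   5   1   3   3   3   3   3   3   5   5   1   3   5]
 [  7   0   0   0  -1   2   1   3   2   1   0   3   3   2   3   5   4   4   2   2   4   2   4   3   2   6   4   3]
 [  3   1   0   0  -1   0   0   1   2   1  -1  -3   3   3   6   3   4   3   2   4   3   4   8   5   2   3   3   3]]
135 325 [0.712 0.026 0.068]
131 352 [ 0.723 -0.037  0.066]
220 335 [ 0.521 -0.003  0.011]
232 337 [ 0.493 -0.009  0.001]
227 368 [ 0.505 -0.084  0.004]
```

View pics/topz.png

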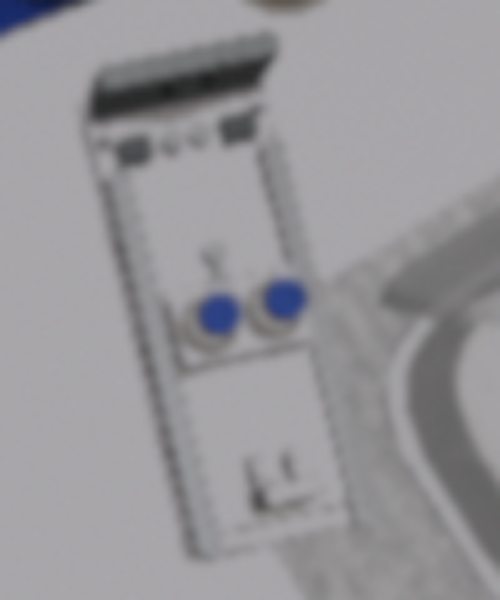

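View pics/scz.png

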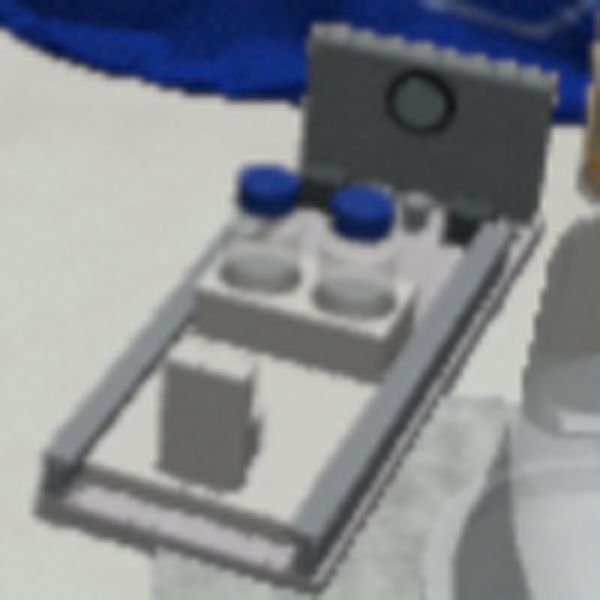

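The scene close-up shows two blue caps, the nest, the tab (about (352,250) in the full image) and the panel. Next I'll fit the track axis and tab centre.

```bash
cat > fit.py <<'E'
import pickle,cv2,numpy as np
from h import *
np.set_printoptions(precision=4,suppress=True,linewidth=200)
c=pickle.load(open("top.pkl","rb"));W=cloud(c)
s=pickle.load(open("scene.pkl","rb"));Ws=cloud(s)
def tab(W,x0,x1,y0,y1):
    m=(W[...,0]>x0)&(W[...,0]<x1)&(W[...,1]>y0)&(W[...,1]<y1)&(W[...,2]>.054)&(W[...,2]<.066)
    P=W[m]; return P
for nm,w,a in (("top",W,0),("scene",Ws,0)):
    P=tab(w,.50,.57,-.08,-.01); print(nm,"fulltab",len(P),P.mean(0),P.min(0),P.max(0),cv2.minAreaRect((P[:,:2]*1000).astype(np.float32)))
    P=tab(w,.48,.58,.22,.30); print(nm,"baretab",len(P),P.mean(0) if len(P) else None)
    # base bounding: points 6..80mm up within region
    m=(w[...,0]>.46)&(w[...,0]<.78)&(w[...,1]>-.12)&(w[...,1]<.06)&(w[...,2]>.0065)&(w[...,2]<.03)
    M=cv2.morphologyEx(m.astype(np.uint8),cv2.MORPH_OPEN,np.ones((3,3)))
    n,l,st,ce=cv2.connectedComponentsWithStats(M); k=1+np.argmax(st[1:,4]); Q=w[l==k]
    print(nm,"base",st[k],cv2.minAreaRect((Q[:,:2]*1000).astype(np.float32)))
    # rails/panel
    m=(w[...,0]>.46)&(w[...,0]<.78)&(w[...,1]>-.12)&(w[...,1]<.06)
    v=m&(w[...,2]>.055)&(w[...,2]<.085)
    Q=w[v&(w[...,0]>.67)]; print("panel",len(Q),cv2.minAreaRect((Q[:,:2]*1000).astype(np.float32)))
    b=s if nm=="scene" else c
    col=b["color"].astype(int); v=m&(w[...,2]>.05)&(col[...,2]-col[...,0]>60); Q=w[v]; print("caps",len(Q),Q.mean(0),Q.max(0))
    import itertools
    for yy in [0]:
        pass
E
python3 fit.py
```

```text
top fulltab 53 [ 0.5232 -0.0476  0.0599] [ 0.5174 -0.0601  0.0543] [ 0.529  -0.0351  0.0635] ((523.289306640625, -47.92967987060547), (9.636717796325684, 26.094589233398438), 12.533829689025879)
top baretab 53 [0.507  0.2437 0.0604]
top base [ 316  137   58   95 2906] ((613.363525390625, -28.874794006347656), (224.36341857910156, 93.84821319580078), 13.222643852233887)
panel 386 ((742.7128295898438, -11.253501892089844), (142.38595581054688, 74.21101379394531), 89.98072052001953)
caps 64 [ 0.6044 -0.0292  0.073 ] [ 0.614  -0.0086  0.0755]
scene fulltab 90 [ 0.5206 -0.05    0.0591] [ 0.5151 -0.062   0.0545] [ 0.5292 -0.0361  0.0622] ((522.7088623046875, -49.26947784423828), (11.502941131591797, 25.606121063232422), 12.709607124328613)
scene baretab 57 [0.5044 0.2437 0.059 ]
scene base [ 311  202   84   76 2574] ((612.7669677734375, -29.043670654296875), (228.31883239746094, 89.44712829589844), 13.086811065673828)
panel 613 ((741.9007568359375, -11.867477416992188), (142.72262573242188, 75.842529296875), 89.98655700683594)
caps 137 [ 0.6563 -0.006   0.0686] [0.7798 0.0595 0.0794]
```

```bash
cat > nav.py <<'E'
import numpy as np,sys
from scipy.spatial.transform import Rotation as R
from station import status
np.set_printoptions(precision=4,suppress=True,linewidth=200)
yaw=np.radians(12.9); d=np.array([np.cos(yaw),np.sin(yaw),0]); l=np.array([-np.sin(yaw),np.cos(yaw),0])
tab=np.array([.523,-.0485,0])
st=status.sense(); q=st["tool_rot"]; r=R.from_quat(q,scalar_first=True); M=r.as_matrix()
p=st["ee_pos"]
print("t",st["clock"],"p",p,"F",st["ft_force"],"gap",st["finger_gap"],"j",st["joint_pos"])
print("along",(p-tab)@d,"lat",(p-tab)@l,"z",p[2],"F along",st["ft_force"]@d)
for s in (1,-1):
    x=np.array([0,0,-1.]);z=s*l;y=np.cross(z,x);T=np.column_stack([x,y,z])
    rv=(r.inv()*R.from_matrix(T)).as_rotvec(); print("option",s,"rotvec tool",rv)
print("tool axes (cols)\n",M)
a,b,h=map(float,sys.argv[1:4])
t=tab+a*d+b*l; t[2]=h
print("delta tool units",M.T@(t-p)/.04, "world",t-p)
E
python3 nav.py -0.045 0 0.12
```

```text
t 0.1 p [0.2686 0.5358 0.2305] F [-0.7637 -0.4673  0.1616] gap 0.08544094027784772 j [ 0.9909  0.3595  1.5113  0.      1.2725 -0.1151]
along -0.11750928256102836 lat 0.6263600114405994 z 0.23051150938032888 F along -0.8487939770979946
option 1 rotvec tool [-0.69   -0.0016 -0.0008]
option -1 rotvec tool [ 2.4516 -0.001   0.002 ]
tool axes (cols)
 [[-0.001  -0.8939  0.4483]
 [-0.0014  0.4483  0.8939]
 [-1.      0.0002 -0.0017]]
delta tool units [  2.7789 -11.3661 -10.9184] world [ 0.2105 -0.5944 -0.1105]
```

move_arm(steps=[{"linear":[0,0,0],"rot":[-0.138,0,0],"hand":0},{"linear":[0,0,0],"rot":[-0.138,0,0],"hand":0},{"linear":[0,0,0],"rot":[-0.138,0,0],"hand":0},{"linear":[0,0,0],"rot":[-0.138,0,0],"hand":0},{"linear":[0,0,0],"rot":[-0.138,0,0],"hand":0}])

```text
clock: 0.6
ee_pos: [0.2687, 0.536, 0.2308]
tool_rot: [-0.439, 0.554, -0.439, -0.554]
ft_force: [0.7, -0.2, -0.1]
finger_gap: 0.0122
```

```bash
python3 nav.py -0.045 0 0.12
```

```text
t 0.6 p [0.2687 0.536  0.2308] F [ 0.6823 -0.1987 -0.1425] gap 0.012210432361242536 j [ 0.9909  0.3592  1.511   0.      1.2725 -0.8108]
along -0.11738345453259333 lat 0.6264954159897977 z 0.2307942282951841 F along 0.620730713013872
option 1 rotvec tool [ 0.0058 -0.0008 -0.0008]
option -1 rotvec tool [-3.1358  0.0013 -0.0012]
tool axes (cols)
 [[-0.0006 -0.9735 -0.2289]
 [-0.001  -0.2289  0.9735]
 [-1.      0.0008 -0.0008]]
delta tool units [  2.7808  -1.7216 -15.6704] world [ 0.2104 -0.5945 -0.1108]
```

move_arm(steps=[{"linear":[0,-0.2,-0.9],"rot":[0,0,0],"hand":0},{"linear":[0,-0.2,-0.9],"rot":[0,0,0],"hand":0},{"linear":[0,-0.2,-0.9],"rot":[0,0,0],"hand":0},{"linear":[0,-0.2,-0.9],"rot":[0,0,0],"hand":0},{"linear":[0,-0.2,-0.9],"rot":[0,0,0],"hand":0}])

```text
clock: 1.1
ee_pos: [0.3482, 0.3683, 0.2309]
tool_rot: [0.44, -0.553, 0.441, 0.553]
ft_force: [0.7, -0.2, 0.2]
finger_gap: 0.0002
```

move_arm(steps=[{"linear":[0,-0.1,-0.9],"rot":[0,0,0],"hand":0},{"linear":[0,-0.1,-0.9],"rot":[0,0,0],"hand":0},{"linear":[0,-0.1,-0.9],"rot":[0,0,0],"hand":0},{"linear":[0,-0.1,-0.9],"rot":[0,0,0],"hand":0},{"linear":[0,-0.1,-0.9],"rot":[0,0,0],"hand":0}])

```text
clock: 1.6
ee_pos: [0.4078, 0.1973, 0.2311]
tool_rot: [0.44, -0.553, 0.441, 0.553]
ft_force: [0.9, 0.2, 1.0]
finger_gap: -0.0001
```

move_arm(steps=[{"linear":[0,-0.1,-0.9],"rot":[0,0,0],"hand":0},{"linear":[0,0,-0.9],"rot":[0,0,0],"hand":0},{"linear":[0,0,-0.9],"rot":[0,0,0],"hand":0},{"linear":[0,0,-0.9],"rot":[0,0,0],"hand":0},{"linear":[0,0,-0.9],"rot":[0,0,0],"hand":0}])

```text
clock: 2.1
ee_pos: [0.4517, 0.0228, 0.2311]
tool_rot: [0.441, -0.553, 0.441, 0.553]
ft_force: [1.3, 0.5, 0.4]
finger_gap: -0.0001
```

```bash
python3 nav.py -0.045 0 0.12
```

```text
t 2.1 p [0.4517 0.0228 0.2311] F [1.2777 0.4665 0.3966] gap -0.0001299301625791338 j [-0.1024  0.1444  1.8131 -0.0001  1.1846 -1.8983]
along -0.053570129041496065 lat 0.08543055422756488 z 0.2311111962571369 F along 1.3496084721551351
option 1 rotvec tool [ 0.      0.0001 -0.0005]
option -1 rotvec tool [-3.1416  0.0007  0.0002]
tool axes (cols)
 [[-0.0005 -0.9748 -0.2233]
 [-0.     -0.2233  0.9748]
 [-1.      0.0005  0.0001]]
delta tool units [ 2.7775 -0.2155 -2.136 ] world [ 0.0274 -0.0814 -0.1111]
```

move_arm(steps=[{"linear":[0.6,-0.1,-0.7],"rot":[0,0,0],"hand":0},{"linear":[0.6,-0.1,-0.7],"rot":[0,0,0],"hand":0},{"linear":[0.6,0,-0.7],"rot":[0,0,0],"hand":0},{"linear":[0.6,0,0],"rot":[0,0,0],"hand":0},{"linear":[0.3,0,0],"rot":[0,0,0],"hand":0}])

```text
clock: 2.6
ee_pos: [0.4772, -0.0565, 0.1212]
tool_rot: [0.441, -0.552, 0.442, 0.554]
ft_force: [-0.3, 0.7, 0.4]
finger_gap: 0.0005
```

```bash
python3 nav.py -0.03 0 0.036; python3 - <<'E'
from station import vision
import cv2,pickle
for n in ["scene","wrist"]:
    c=vision.capture(n); pickle.dump(c,open(f"{n}1.pkl","wb"))
    im=cv2.cvtColor(c["color"],cv2.COLOR_RGB2BGR)
    if n=="scene": im=cv2.resize(im[150:290,250:430],None,fx=4,fy=4)
    cv2.imwrite(f"pics/{n}1.png",im)
E
```

```text
t 2.6 p [ 0.4772 -0.0565  0.1212] F [-0.2635  0.6953  0.4003] gap 0.0004538817567329476 j [-0.2617  0.3304  1.8867 -0.0002  0.9279 -2.0557]
along -0.04645879624991986 lat 0.00239492234937623 z 0.12116221962635955 F along -0.10166159068845942
option 1 rotvec tool [-0.0019  0.0015 -0.003 ]
option -1 rotvec tool [ 3.1397 -0.0048 -0.0023]
tool axes (cols)
 [[-0.0033 -0.9752 -0.2214]
 [ 0.0007 -0.2214  0.9752]
 [-1.      0.003   0.0014]]
delta tool units [ 2.1277 -0.4181 -0.0622] world [ 0.0166  0.0013 -0.0852]
```

View pics/scene1.png

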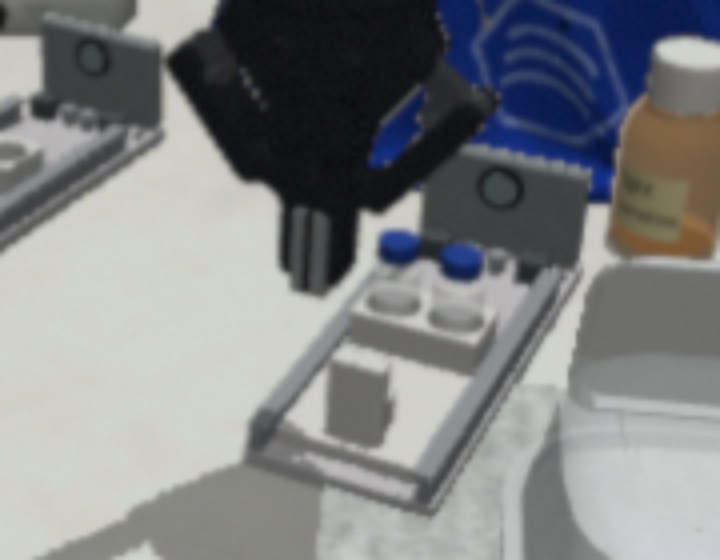

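View pics/wrist1.png

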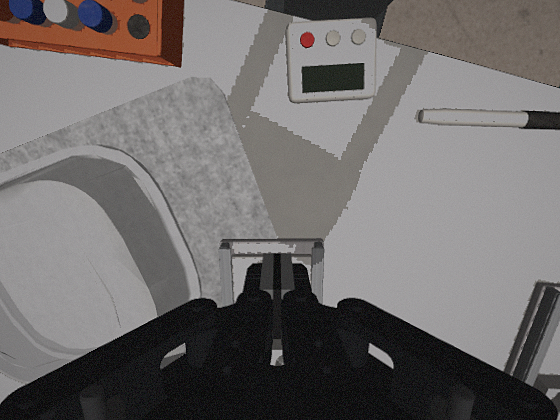

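The wrist view shows the shut fingers centred behind the tab, over the near end of the track (about (272,262)). The scene view shows the path down is clear, so I'm lowering to z≈0.037.

move_arm(steps=[{"linear":[0.6,0,-0.05],"rot":[0,0,0],"hand":0},{"linear":[0.6,0,0],"rot":[0,0,0],"hand":0},{"linear":[0.5,0,0],"rot":[0,0,0],"hand":0},{"linear":[0.35,0,0],"rot":[0,0,0],"hand":0},{"linear":[0,0,0],"rot":[0,0,0],"hand":0}])

```text
clock: 3.2
ee_pos: [0.478, -0.0574, 0.0405]
tool_rot: [0.44, -0.552, 0.441, 0.554]
ft_force: [-0.7, 0.1, 0.5]
finger_gap: 0.0002
```

```bash
python3 nav.py -0.018 0 0.036; python3 - <<'E'
from station import vision
import cv2,pickle
c=vision.capture("scene")
im=cv2.cvtColor(c["color"],cv2.COLOR_RGB2BGR)
cv2.imwrite("pics/scene2.png",cv2.resize(im[150:290,250:430],None,fx=4,fy=4))
E
```

```text
t 3.2 p [ 0.478  -0.0574  0.0405] F [-0.704   0.1206  0.5491] gap 0.00020455022168503262 j [-0.2629  0.4659  1.9522 -0.0002  0.7259 -2.0593]
along -0.04580507155230743 lat 0.001390101120088702 z 0.0404819579023616 F along -0.6592716997260041
option 1 rotvec tool [ 0.0005  0.0011 -0.0023]
option -1 rotvec tool [-3.1411  0.0036  0.0017]
tool axes (cols)
 [[-0.0025 -0.9746 -0.2238]
 [ 0.0005 -0.2238  0.9746]
 [-1.      0.0023  0.0011]]
delta tool units [ 0.1104 -0.6954 -0.0352] world [ 0.0274  0.0049 -0.0045]
```

View pics/scene2.png

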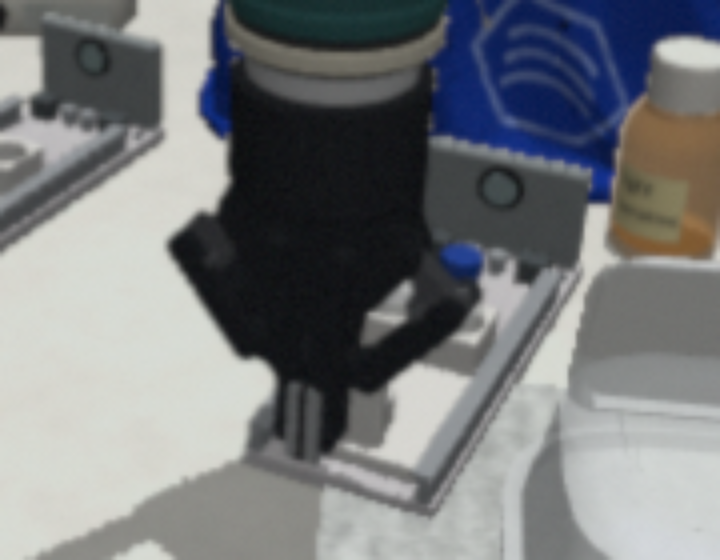

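move_arm(steps=[{"linear":[0,-0.2,-0.02],"rot":[0,0,0],"hand":0},{"linear":[0,-0.2,0],"rot":[0,0,0],"hand":0},{"linear":[0,-0.15,0],"rot":[0,0,0],"hand":0},{"linear":[0,-0.1,0],"rot":[0,0,0],"hand":0},{"linear":[0,-0.1,0],"rot":[0,0,0],"hand":0}])

```text
clock: 3.75
ee_pos: [0.5088, -0.0518, 0.0416]
tool_rot: [-0.441, 0.553, -0.441, -0.553]
ft_force: [-0.7, -0.7, 0.7]
finger_gap: 0.0002
```

move_arm(steps=[{"linear":[0,-0.1,0],"rot":[0,0,0],"hand":0},{"linear":[0,-0.1,0],"rot":[0,0,0],"hand":0},{"linear":[0,-0.1,0],"rot":[0,0,0],"hand":0},{"linear":[0,-0.1,0],"rot":[0,0,0],"hand":0},{"linear":[0,-0.1,0],"rot":[0,0,0],"hand":0}])

```text
clock: 4.25
ee_pos: [0.5279, -0.0472, 0.0412]
tool_rot: [0.441, -0.553, 0.441, 0.553]
ft_force: [-1.8, 0.6, -0.5]
finger_gap: -0.0003
```

```bash
python3 nav.py 0.034 0 0.04; python3 - <<'E'
from station import vision
import cv2,pickle
c=vision.capture("scene")
im=cv2.cvtColor(c["color"],cv2.COLOR_RGB2BGR)
cv2.imwrite("pics/scene3.png",cv2.resize(im[150:290,250:430],None,fx=4,fy=4))
E
```

```text
t 4.25 p [ 0.5279 -0.0472  0.0412] F [-1.84    0.6195 -0.4648] gap -0.0002730212152541089 j [-0.2196  0.5101  1.846   0.      0.7861 -2.0156]
along 0.00501602068235126 lat 0.0001702849991394348 z 0.04120831548819546 F along -1.6552194621271583
option 1 rotvec tool [ 0.      0.0003 -0.0005]
option -1 rotvec tool [-3.1416  0.0008  0.0004]
tool axes (cols)
 [[-0.0006 -0.9748 -0.2233]
 [ 0.0001 -0.2233  0.9748]
 [-1.      0.0005  0.0003]]
delta tool units [ 0.0298 -0.7246 -0.0043] world [ 0.0283  0.0063 -0.0012]
```

View pics/scene3.png

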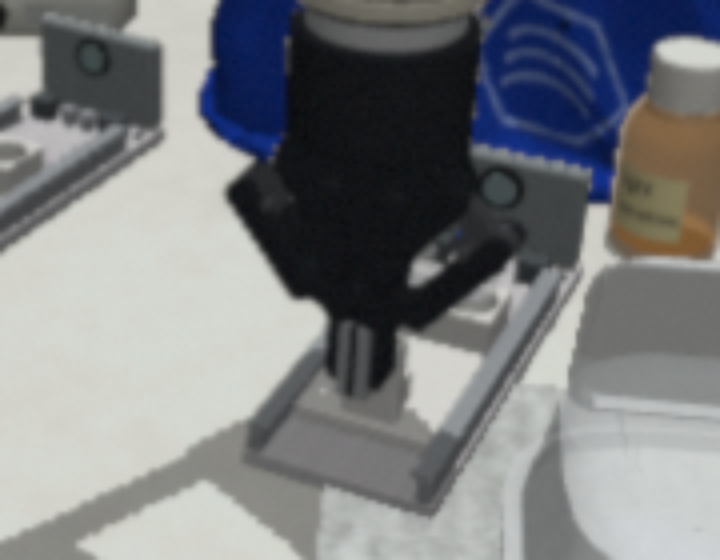

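The shuttle is sliding with the tool: about 20 mm so far, at roughly 1–2 N. I'll continue slowly and watch the force.

move_arm(steps=[{"linear":[0,-0.08,0],"rot":[0,0,0],"hand":0},{"linear":[0,-0.08,0],"rot":[0,0,0],"hand":0},{"linear":[0,-0.08,0],"rot":[0,0,0],"hand":0},{"linear":[0,-0.08,0],"rot":[0,0,0],"hand":0},{"linear":[0,-0.08,0],"rot":[0,0,0],"hand":0}])

```text
clock: 4.8
ee_pos: [0.5436, -0.0438, 0.0413]
tool_rot: [0.441, -0.553, 0.441, 0.553]
ft_force: [-0.9, 0.1, -0.5]
finger_gap: 0.0
```

move_arm(steps=[{"linear":[0,-0.06,0],"rot":[0,0,0],"hand":0},{"linear":[0,-0.06,0],"rot":[0,0,0],"hand":0},{"linear":[0,-0.06,0],"rot":[0,0,0],"hand":0}])

```text
clock: 5.1
ee_pos: [0.5505, -0.0422, 0.0412]
tool_rot: [0.441, -0.553, 0.441, 0.553]
ft_force: [-0.7, 0.2, -0.9]
finger_gap: -0.0002
```

move_arm(steps=[{"linear":[0,-0.06,0],"rot":[0,0,0],"hand":0},{"linear":[0,-0.06,0],"rot":[0,0,0],"hand":0}])

```text
clock: 5.3
ee_pos: [0.5552, -0.0411, 0.0413]
tool_rot: [0.441, -0.553, 0.441, 0.553]
ft_force: [-2.2, 0.1, -0.9]
finger_gap: 0.0001
```

```bash
python3 nav.py 0.034 0 0.04; python3 - <<'E'
from station import vision
import cv2,pickle
c=vision.capture("scene")
im=cv2.cvtColor(c["color"],cv2.COLOR_RGB2BGR)
cv2.imwrite("pics/scene4.png",cv2.resize(im[150:290,250:430],None,fx=4,fy=4))
E
```

```text
t 5.3 p [ 0.5552 -0.0411  0.0413] F [-2.1698  0.1214 -0.8587] gap 0.00013672549774635144 j [-0.1979  0.5361  1.7858 -0.0001  0.8199 -1.9938]
along 0.03303424032607055 lat 3.876529074975233e-05 z 0.04125720171160664 F along -2.0879429528121034
option 1 rotvec tool [ 0.      0.     -0.0002]
option -1 rotvec tool [-3.1415  0.0003  0.0001]
tool axes (cols)
 [[-0.0002 -0.9748 -0.2233]
 [-0.     -0.2233  0.9748]
 [-1.      0.0002  0.    ]]
delta tool units [ 0.0314 -0.0242 -0.001 ] world [ 0.001   0.0002 -0.0013]
```

View pics/scene4.png

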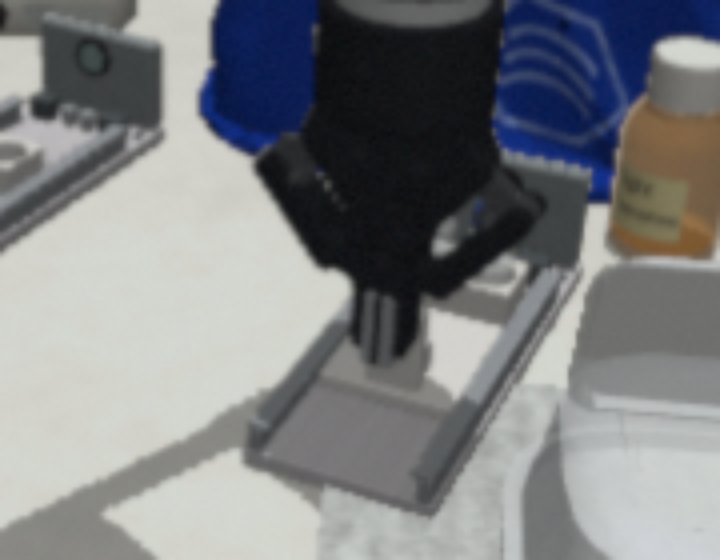

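move_arm(steps=[{"linear":[0,-0.05,0],"rot":[0,0,0],"hand":0},{"linear":[0,-0.05,0],"rot":[0,0,0],"hand":0}])

```text
clock: 5.55
ee_pos: [0.5586, -0.0404, 0.0413]
tool_rot: [0.44, -0.553, 0.441, 0.553]
ft_force: [-6.2, -3.1, 3.9]
finger_gap: -0.0001
```

move_arm(steps=[{"linear":[0,-0.05,0],"rot":[0,0,0],"hand":0}])

```text
clock: 5.65
ee_pos: [0.559, -0.0402, 0.0412]
tool_rot: [0.439, -0.552, 0.442, 0.554]
ft_force: [-10.7, -5.1, 7.7]
finger_gap: -0.0004
```

move_arm(steps=[{"linear":[0,-0.05,0],"rot":[0,0,0],"hand":0}])

```text
clock: 5.75
ee_pos: [0.56, -0.0399, 0.0411]
tool_rot: [0.439, -0.552, 0.442, 0.555]
ft_force: [-7.7, -4.4, 5.8]
finger_gap: 0.0002
```

move_arm(steps=[{"linear":[0,-0.05,0],"rot":[0,0,0],"hand":0}])

```text
clock: 5.85
ee_pos: [0.5625, -0.0394, 0.0412]
tool_rot: [0.439, -0.552, 0.442, 0.554]
ft_force: [-4.3, -2.0, 3.4]
finger_gap: 0.0002
```

```bash
python3 nav.py 0.05 0 0.04|head -2; python3 - <<'E'
from station import vision
import cv2,pickle
for n in ("scene","top"):
    c=vision.capture(n)
    im=cv2.cvtColor(c["color"],cv2.COLOR_RGB2BGR)
    pickle.dump(c,open(n+"5.pkl","wb"))
    cv2.imwrite(f"pics/{n}5.png",cv2.resize(im[150:290,250:430] if n=="scene" else im[110:250,270:410],None,fx=4,fy=4))
E
```

```text
t 5.85 p [ 0.5625 -0.0394  0.0412] F [-4.2678 -2.0114  3.4258] gap 0.000204608218727697 j [-0.1914  0.5449  1.766  -0.002   0.8351 -1.9865]
along 0.04050209734472001 lat 0.00010834473907088958 z 0.041166553871073513 F along -4.609129701643766
```

View pics/scene5.png

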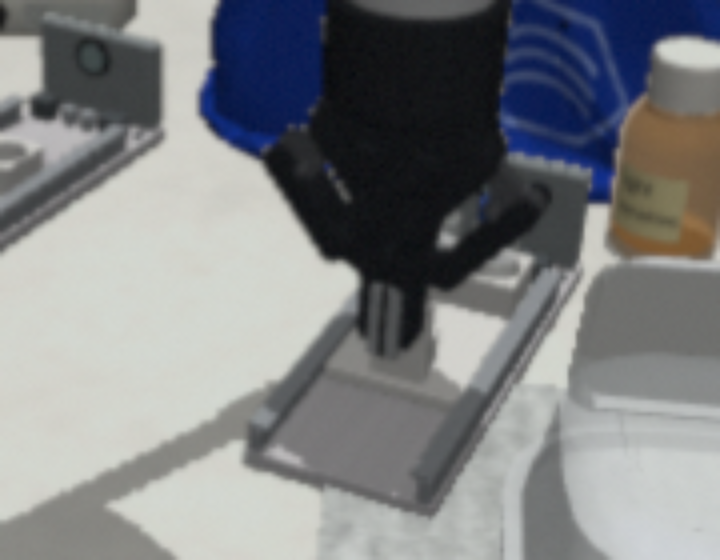

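View pics/top5.png

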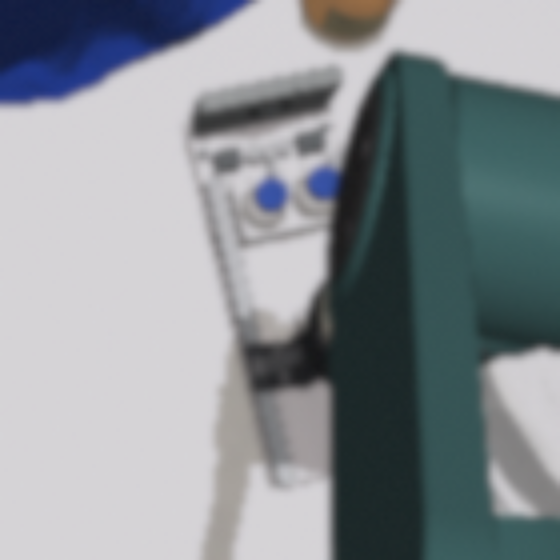

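Nothing but the tab seems to be touched. The force peaked near 11 N and then fell, which fits the pin passing the rollers. I'll keep pushing until the end stop.

move_arm(steps=[{"linear":[0,-0.04,0],"rot":[0,0,0],"hand":0}])

```text
clock: 6.05
ee_pos: [0.5659, -0.0386, 0.0412]
tool_rot: [0.44, -0.553, 0.441, 0.553]
ft_force: [-3.6, -0.3, 0.6]
finger_gap: 0.0001
```

move_arm(steps=[{"linear":[0,-0.04,0],"rot":[0,0,0],"hand":0}])

```text
clock: 6.15
ee_pos: [0.5683, -0.0381, 0.0413]
tool_rot: [-0.441, 0.553, -0.441, -0.553]
ft_force: [-1.4, 0.3, 0.1]
finger_gap: -0.0001
```

move_arm(steps=[{"linear":[0,-0.04,0],"rot":[0,0,0],"hand":0}])

```text
clock: 6.25
ee_pos: [0.5706, -0.0378, 0.0414]
tool_rot: [-0.441, 0.553, -0.44, -0.553]
ft_force: [0.5, 0.1, -0.0]
finger_gap: 0.0001
```

```bash
python3 nav.py 0.05 0 0.04|head -2; python3 - <<'E'
from station import vision
import cv2,pickle
for n in ("top",):
    c=vision.capture(n)
    im=cv2.cvtColor(c["color"],cv2.COLOR_RGB2BGR)
    pickle.dump(c,open(n+"6.pkl","wb"))
    cv2.imwrite(f"pics/{n}6.png",cv2.resize(im[110:250,270:410],None,fx=4,fy=4))
E
```

```text
t 6.25 p [ 0.5706 -0.0378  0.0414] F [ 0.4542  0.082  -0.0215] gap 0.00010721066885124639 j [-0.1871  0.5503  1.7526  0.0002  0.8372 -1.9831]
along 0.04873900935665728 lat -0.00018611318588561326 z 0.041415411766920276 F along 0.46107646100951083
```

View pics/top6.png

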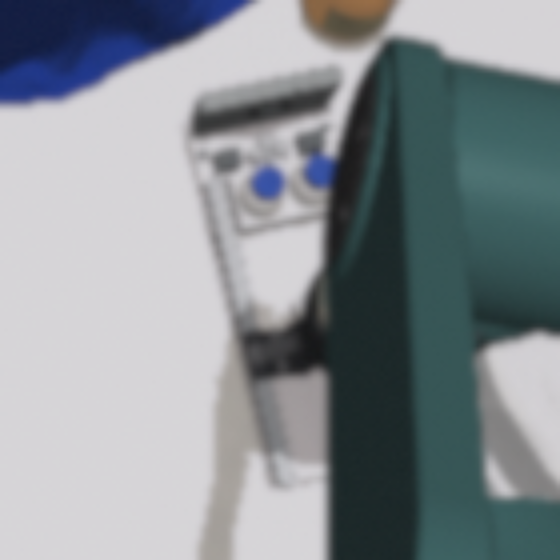

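The force is down to about zero, so the catch seems to have drawn it in. A small further push should show whether the end stop is reached.

move_arm(steps=[{"linear":[0,-0.04,0],"rot":[0,0,0],"hand":0}])

```text
clock: 6.4
ee_pos: [0.5714, -0.0376, 0.0415]
tool_rot: [-0.44, 0.553, -0.441, -0.553]
ft_force: [-3.8, -2.0, 4.0]
finger_gap: 0.0
```

move_arm(steps=[{"linear":[0,-0.04,0],"rot":[0,0,0],"hand":0}])

```text
clock: 6.5
ee_pos: [0.5714, -0.0375, 0.0413]
tool_rot: [0.44, -0.553, 0.441, 0.554]
ft_force: [-7.9, -3.7, 5.6]
finger_gap: -0.0001
```

move_arm(steps=[{"linear":[0,-0.03,0],"rot":[0,0,0],"hand":0}])

```text
clock: 6.6
ee_pos: [0.5713, -0.0374, 0.0412]
tool_rot: [0.439, -0.552, 0.442, 0.554]
ft_force: [-9.6, -5.5, 8.1]
finger_gap: -0.0001
```

Position now holds at x=0.5714 while force rises to about 11 N. That is the end stop, 12 mm past the roller peak, as expected. Backing off and retracting.

move_arm(steps=[{"linear":[0,0.1,0],"rot":[0,0,0],"hand":0},{"linear":[0,0.2,0],"rot":[0,0,0],"hand":0},{"linear":[0,0.3,0],"rot":[0,0,0],"hand":0},{"linear":[0,0.3,0],"rot":[0,0,0],"hand":0},{"linear":[-0.5,0.2,0],"rot":[0,0,0],"hand":0}])

```text
clock: 7.1
ee_pos: [0.5269, -0.0464, 0.0595]
tool_rot: [0.44, -0.551, 0.442, 0.555]
ft_force: [-0.6, 0.0, 0.8]
finger_gap: -0.0004
```

move_arm(steps=[{"linear":[-0.9,0.3,0],"rot":[0,0,0],"hand":0},{"linear":[-0.9,0.3,0],"rot":[0,0,0],"hand":0},{"linear":[-0.9,0,0.5],"rot":[0,0,0],"hand":0},{"linear":[-0.9,0,0.9],"rot":[0,0,0],"hand":0},{"linear":[0,0,0.9],"rot":[0,0,0],"hand":0}])

```text
clock: 7.6
ee_pos: [0.4895, 0.0371, 0.2093]
tool_rot: [-0.443, 0.555, -0.439, -0.55]
ft_force: [1.0, 0.7, -0.3]
finger_gap: 0.0003
```

move_arm(steps=[{"linear":[0,0,0.9],"rot":[0,0,0],"hand":0},{"linear":[0,0,0.9],"rot":[0,0,0],"hand":0},{"linear":[0,0,0.9],"rot":[0,0,0],"hand":0},{"linear":[0,0,0.9],"rot":[0,0,0],"hand":0},{"linear":[0,0,0.5],"rot":[0,0,0],"hand":0}])

```text
clock: 8.1
ee_pos: [0.4487, 0.1985, 0.2044]
tool_rot: [0.44, -0.553, 0.44, 0.554]
ft_force: [0.6, 0.2, -0.8]
finger_gap: 0.0002
```

move_arm(steps=[{"linear":[0,0,0.9],"rot":[0,0,0],"hand":0},{"linear":[0,0,0.9],"rot":[0,0,0],"hand":0},{"linear":[0,0,0.9],"rot":[0,0,0],"hand":0},{"linear":[0,0,0.5],"rot":[0,0,0],"hand":0},{"linear":[0,0,0],"rot":[0,0,0],"hand":0}])

```text
clock: 8.6
ee_pos: [0.4207, 0.3232, 0.2044]
tool_rot: [0.44, -0.553, 0.44, 0.554]
ft_force: [0.1, -0.2, -0.6]
finger_gap: -0.0005
```

```bash
python3 - <<'E'
from station import vision,status
import cv2,pickle,numpy as np
from h import *
for n in ("scene","top"):
    c=vision.capture(n)
    im=cv2.cvtColor(c["color"],cv2.COLOR_RGB2BGR)
    cv2.imwrite(f"pics/{n}7.png",im)
    w=cloud(c); c0=pickle.load(open(n+".pkl","rb")); w0=cloud(c0)
    def f(w,x0,x1,y0,y1):
        m=(w[...,0]>x0)&(w[...,0]<x1)&(w[...,1]>y0)&(w[...,1]<y1)&(w[...,2]>.054)&(w[...,2]<.066); return len(w[m]),w[m].mean(0)
    print(n,"full",f(w0,.50,.57,-.08,-.01),f(w,.56,.62,-.08,.02))
    print("bare",f(w0,.48,.58,.22,.3),f(w,.48,.58,.22,.3))
print(status.sense()["clock"],status.sense()["ft_force"])
E
```

```text
scene full (90, array([ 0.52059594, -0.05002826,  0.05909762])) (78, array([ 0.58366018, -0.03587605,  0.05902609]))
bare (57, array([0.50444186, 0.24371545, 0.05895243])) (55, array([0.50458002, 0.24360294, 0.05926662]))
top full (53, array([ 0.52317059, -0.04761817,  0.05987189])) (55, array([ 0.58608067, -0.03311918,  0.05965727]))
bare (53, array([0.50702173, 0.24366153, 0.06038597])) (53, array([0.50685564, 0.24374844, 0.0603434 ]))
8.7 [ 0.08189444  1.23997331 -0.2864779 ]
```

View pics/scene7.png

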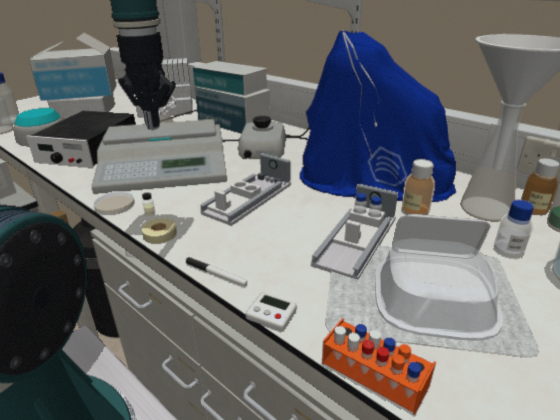

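View pics/top7.png

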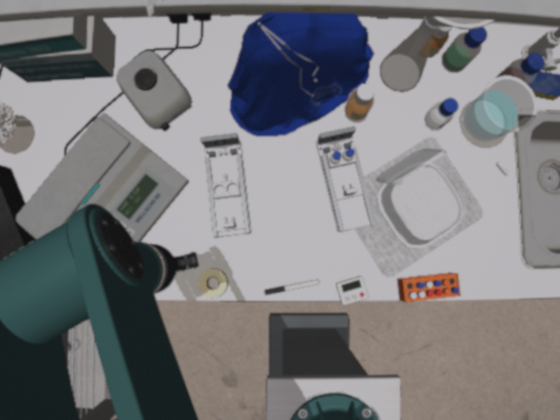

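```bash
python3 -c "
from station import workorder
print(workorder.finish_job())"
```

```text
the job is handed in; nothing more can be done
None
```

The shuttle with the two vials is home at its end stop with the catch engaged. I handed the job in at about 8.7 s of the 32 s allowed.

- **Push:** I pushed the tab with the shut fingers. The force along the track peaked near 11 N at the spring rollers and then fell to about zero as the catch drew the shuttle in. About 12 mm past that peak it came to a firm stop: position held while force rose to about 11 N.
- **Final position:** After I backed the arm away, the top and scene cameras both put the tab about 64.6 mm further along the track. The true start position isn't known. If the shuttle is at the stop, it started about 5 mm along, which fits the stated 0–20 mm range.
- **Vials and empty shuttle:** Both vials are still in their nest. The empty shuttle's tab moved less than 0.2 mm between the before and after images, which is within measurement noise.
- **Robot:** It is clear of everything.

No check failed. Two things differ from the plain expectation:
- The roller peak was nearer the 12 N quoted for brisk motion than the 5 N for slow motion.
- While the fingers were loaded, the wrist also read up to 8 N upward. I took this to be friction and tilt at the tab, because the images showed no other contact.

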